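Pop and open the larger shielded test box

TASK

The filter in the larger of the two shielded test boxes has finished its test, so open that box: press its front release tab down until the lid springs up, then gently push the lid back until it lies fully open against its stop and stays there. The smaller box is still measuring: leave its tab and lid alone. Only push with the fingers, and do not lift or shift either box, the filter inside or anything else on the bench.

Things in the scene. Friction and masses are not known exactly. Their poses are not given: they have to be found in the camera images.
- box: the larger test box: aluminium, on rubber feet, 140 deep (x) x 200 wide (y) mm, rim 75 and lid top 89 mm above the bench, 3.1 kg, standing loose; origin: centre of its underside; x from its front (tab side) to its back, y along its width, z up. Brass connectors stand 16 mm out of its two ends. The filter lies inside, hidden until it is open
- box_tab_top (a point): middle of the top of the larger box's release tab: black plate 28 (x) x 40 (y) mm at the middle of its front (robot) side, 120 mm before the box's centre, 53 mm above the bench, nothing above it. It is the outer end of a rocker, pivot 32 mm behind and 4 mm below this point; behind that a steel hook stands over the lid's front flange, up to 87 mm above the bench, and swings off it as the tab goes down
- box_tab (a joint): angle of the larger box's rocker tab, rad: 0 at rest, grows as the tab is pressed down, stop at 0.38 (12 mm down). The lid lets go at about 0.2 to 0.28 (6 to 9 mm down, 5 to 6 N on the middle of the tab; 8 N at the stop); the tab springs back when let go
- box_lid (a joint): angle of the larger box's lid, rad: 0 shut and latched, grows as it opens. Unlatched, spring pins lift it to about 0.9, where it rests; from there it takes a level push of 2 to 6 N at its front edge, less as it rises (damped). Past upright (1.57) it tips by its own weight to its stop at 1.80 and stays; left short of that it falls back to 0.9
- box_lid_hinge (a point): middle of the hinge axis of the larger box's lid: along the box's back edge, 74 mm behind the box's centre, 75 mm above the bench. This point's axes turn with the lid: y along the hinge, x from the lid's front edge to the hinge, z out of the lid's upper face
- box_lid_edge (a point): middle of the lower front edge of the larger box's lid, 156 mm from the hinge axis, moving with the lid. The lid is a plate 140 x 200 x 14 mm with a flange along its whole front edge, 12 mm deep and 6 mm thick; lid shut, this edge lies 82 mm before the box's centre, 75 mm above the bench
- filter_mid (a point): centre of the filter, an aluminium block 60 x 80 x 24 mm (104 mm over its two connectors) lying loose on the floor of the larger box, within 20 mm of its middle; must stay where it lies
- small: the smaller test box, same construction, 110 deep (x) x 120 wide (y) mm, rim 62 mm above the bench, 1.7 kg, standing loose; must be left alone; origin: centre of its underside; x from its front (tab side) to its back, y along its width, z up
- small_tab (a joint): angle of the smaller box's tab, rad, 0 at rest; must stay at rest
- small_lid (a joint): angle of the smaller box's lid, rad, 0 shut; must stay shut
- wrench_mid (a point): torque wrench lying between the two boxes, 165 mm long, 24 mm wide, 17 mm high; bystander, must not be moved; point at its centre
- tape_mid (a point): roll of tape, 100 mm across, 48 mm high, lying flat; bystander, must not be moved; point at its centre
- attenuator_mid (a point): steel coaxial attenuator standing upright, 24 mm across, 42 mm high; bystander, must not be moved; point at its centre
- adapter_mid (a point): brass coaxial adapter standing upright, 22 mm across, 26 mm high; bystander, must not be moved; point at its centre
- cap_pot_mid (a point): small clear pot of black dust caps, 66 mm across, 45 mm high; bystander, must not be moved; point at its centre
- driver_mid (a point): screwdriver, 170 mm long, lying; bystander, must not be moved; point at its centre

How it is judged:
On the way, in this order (a step that is already met when the one before it is completed fails the run):
1. the larger box's tab is pressed down until its hook clears the lid (value of joint box_tab above 0.18 rad and value of joint box_lid below 0.3 rad).
2. the larger box's lid has sprung up (value of joint box_lid above 0.6 rad).
3. the larger box's lid has been pushed fully open (value of joint box_lid above 1.7 rad), for 0.2 s.
At the end, for the whole second after the job is handed in: the larger box's lid rests fully open at its stop (above 1.70 of 1.80 rad, still), its tab has sprung back, both boxes stand where they stood (20 mm, small one 15 mm), the small one shut, the filter still lies in its box (within 20 mm) and no other thing has moved by 20 mm (value of joint box_lid above 1.7 rad and velocity of joint box_lid between -0.05 and 0.05 rad/s and value of joint each of box_tab, small_tab below 0.06 rad and value of joint small_lid below 0.05 rad and distance of each of box, filter_mid, wrench_mid, tape_mid, attenuator_mid, adapter_mid, cap_pot_mid, driver_mid from where it was at the start of the episode below 0.02 m and angle between box's own z axis and vertical below 0.05 rad and distance of small from where it was at the start of the episode below 0.015 m and distance between filter_mid and box below 0.055 m); the robot touches nothing.
It fails at once if the smaller box's tab was pressed, its lid came up, or the box was shifted by 15 mm (value of joint small_tab above 0.06 rad or value of joint small_lid above 0.05 rad or distance of small from where it was at the start of the episode above 0.015 m).
It fails at once if the larger box was shifted by 20 mm, tipped or lifted (distance of box from where it was at the start of the episode above 0.02 m or angle between box's own z axis and vertical above 0.05 rad).
It fails at once if the filter was moved by 20 mm (distance of filter_mid from where it was at the start of the episode above 0.02 m).
It fails at once if the lid was slammed or flung back (over 3 rad/s beyond 1.2 rad) (value of joint box_lid above 1.2 rad and velocity of joint box_lid above 3 rad/s).
It fails at once if another thing on the bench was moved by 20 mm (distance of any of wrench_mid, tape_mid, attenuator_mid, adapter_mid, cap_pot_mid, driver_mid from where it was at the start of the episode above 0.02 m).
It also fails if it takes over 40 s, if anything falls off the work surface, if the arm or the gripper's body presses on something with over 40 N, if the wrist force passes 120 N, or if a joint passes its speed limit or range.

ROBOT

A 7-joint arm with a two-finger parallel gripper is mounted at the origin on the work surface. World frame = base frame: x ahead of the robot, y to its left, z up, the work surface at z = 0. Lengths are in m, angles in rad, forces in N, time in s.
With the tool pointing down it reaches from about 0.4 to 0.75 m from the base axis. Payload 19.5 kg.
Tool frame: the origin (TCP) lies between the finger pads; the fingertips stand 25 mm ahead of it and the grasp point (between the pads) lies 6 mm ahead of it; y points along the fingers, x is the direction in which the jaws open and shut, and the axes are right-handed (so a half turn about y gives the same grasp; the last joint's range is limited). The gripper opens to 85 mm and grips with 20 to 120 N. Pads are 22 mm wide; open, the fingers measure 114 mm over their backs; the gripper's body (76 mm by 85 mm) begins 54 mm behind the grasp point. The pads swing forward as they close: fully open they stand 13 mm farther back than shut.
Start: joints at [1.216, 0.707, -0.028, 1.485, 0.022, 0.951, -0.075], TCP at [0.177, -0.547, 0.232] pointing down, gripper open.
Joint ranges: [-2.71, 2.71], [-0.32, 2.16], [-1.57, 1.52], [0, 2.45], [-1.46, 4.6], [0, 2.02], [-2.83, 2.83]. Speed limits (rad/s): [1.89, 1.89, 2.57, 2.57, 3.01, 3.01, 3.01].

INTERFACE

Orientations are given as a unit quaternion [w, x, y, z].
In Python, from rig import env gives the robot as it stands.
- The arm moves only by the tool jog_arm, never from a script. Its argument "rows" is a list of rows, each a list of 5 numbers: the shift along the tool's x, y, z in units of 25 mm (1.0 is 25 mm), then the turn about the tool's y in degrees, then the gripper command: -1 is shut, 1 is fully open, values between are in proportion. A call has 1 to 10 rows; each row is the pose to reach, as a shift and turn from the pose commanded when the call began, along the tool's axes at that moment; what a row does not reach only later rows make up. A row lasts 1/12 s, in which the tool goes at most 41.7 mm and 7.16 degrees, less where a joint would pass 70% of its speed; a pose out of reach is approached as far as the arm can. A call with a gripper value outside its range is refused whole. The fingers move at their own pace and stop on an object; the grip force is fixed at half the most. Time passes only in rows, so rows that repeat a pose let the fingers close. It gives the time, the measured TCP pose, the force and the opening at its end, in the units of the state.
- env.get_obs(): the state, without advancing time (a new reading comes with each control period).
- env.get_image(name): name is "scene" or "top" or "wrist"; returns (picture, depth): 480x640x3 uint8, red, green, blue; 480x640 float32, m along the optical axis (not along the pixel's ray), 0 where there is no reading.
- env.camera_model(name): a dict with "fov_y" (degrees; the focal length in pixels is half the picture's height over the tangent of half this angle, whatever the lens; pixels are square), "cx", "cy" (the principal point, pixels), "R" (3x3) and "t" (3): a world point X has camera coordinates R X + t. Camera axes: x right, y down, z forward; pixel columns grow to the right and rows downward; lengths in m; the calibration is good to about 2 mm. A picture is of the moment at which its call begins: read the wrist's pose just before it. camera_model takes no time and is no camera call; for the wrist camera it gives the pose at the moment of the call.
- env.finish_job(): hands the job in, once; it reports no verdict.
Trained networks look in the newest picture that a camera, given by its name, has taken for a name from the list of things; names that differ only in an ending like _2 or _b are one class to them, and where a whole thing is asked for, a point or a joint stands for the part that bears it (a point fixed in the world has none). Each returns a list of dicts, best first, with "conf" (0 to 1); they miss things now and then, are a little off and sometimes report something else, mostly with a low value. They report only what shows in the picture. A call takes as long as a camera call.
- env.silhouettes(thing, camera): "pixels" (480x640 bool, what is visible of it) and "box" ([left, top, width, height] in pixels, round what is visible of it).
- env.spot_point(thing, camera): "xy" ([column, row] in pixels: a listed point, or the origin of a listed thing).
The state is a dict: "clock": time; "q": joint angles; "qvel": joint speeds; "joint_efforts": joint torques, N m; "tool_pos": TCP position; "orientation": TCP orientation; "contact_force": force on the tool from outside, world axes, zero at the start; "moment": the same for the moment, N m; "gripper_width": opening from 0.0 (shut) to 1.0 (fully open).
Only numpy, scipy, OpenCV 4.12 (cv2) and the standard library are available. Lean on these libraries where they do the work, as an engineer would, in place of code of your own. Each camera call takes 0.05 s, during which the arm holds its last target.

## Working session

There is one attempt and no reset: what is moved stays moved. The work goes in short steps, Python scripts to look and compute and a tool call to move; the robot and the scene stay as the last step left them, time stands still between calls to the robot, and variables do not carry over. Pictures are saved under pics/ and viewed, and the job is handed in when it is done.

Besides the shell and the picture viewer there is one more tool, called as name(argument=value, ...), one argument or row to a line, values as JSON. jog_arm: Moves the arm, as the interface text tells. Its arguments: {"type":"object","properties":{"rows":{"type":"array"}},"required":["rows"]}

```bash
ls; mkdir -p pics; cat > h.py <<'E'
import numpy as np, cv2
from rig import env
def cam(n):
    m=env.camera_model(n); f=240/np.tan(np.radians(m['fov_y'])/2)
    return m,f
def world(n,u,v,d):
    m,f=cam(n); c=np.array([(u-m['cx'])/f*d,(v-m['cy'])/f*d,d])
    return np.array(m['R']).T@(c-np.array(m['t']))
def atz(n,u,v,z):
    m,f=cam(n);R=np.array(m['R']);t=np.array(m['t'])
    r=R.T@np.array([(u-m['cx'])/f,(v-m['cy'])/f,1.]);o=-R.T@t
    return o+r*(z-o[2])/r[2]
def proj(n,X):
    m,f=cam(n);c=np.array(m['R'])@np.array(X)+np.array(m['t'])
    return f*c[0]/c[2]+m['cx'],f*c[1]/c[2]+m['cy']
def snap(n,fn):
    p,d=env.get_image(n); cv2.imwrite('pics/'+fn,p[:,:,::-1]); return p,d
E
python3 - <<'E'
from h import *
np.set_printoptions(precision=4,suppress=True)
o=env.get_obs(); print({k:(np.round(v,3)) for k,v in o.items()})
for n in ('scene','top'):
    p,d=snap(n,n+'0.png'); np.save('d_'+n,d)
    for t in ('box_tab_top','box_lid_hinge','box_lid_edge','box','small'):
        r=env.spot_point(t,n)
        print(n,t,[(np.round(x['xy'],1),round(x['conf'],2)) for x in r[:3]])
E
```

```text
pics
{'clock': np.float64(0.0), 'q': array([ 1.216,  0.707, -0.028,  1.485,  0.022,  0.951, -0.076]), 'qvel': array([ 0.001, -0.   ,  0.002, -0.001,  0.001,  0.001,  0.002]), 'joint_efforts': array([  0.002, -88.319,   1.235, -23.616,   0.017,   0.007,  -0.   ]), 'tool_pos': array([ 0.177, -0.547,  0.232]), 'orientation': array([ 0.572, -0.572,  0.416, -0.416]), 'contact_force': array([ 0.105, -0.656,  0.439]), 'moment': array([-0.037,  0.   , -0.035]), 'gripper_width': np.float64(0.998)}
scene box_tab_top [(array([367.1, 196.4]), 0.55), (array([343.9, 286.1]), 0.2)]
scene box_lid_hinge [(array([425.3, 230. ]), 0.94)]
scene box_lid_edge [(array([377.8, 198.3]), 0.69)]
scene box [(array([394.7, 236.9]), 0.91), (array([248.5, 317.2]), 0.21)]
scene small [(array([249.5, 316.2]), 0.83)]
top box_tab_top [(array([245.8, 270.1]), 0.62)]
top box_lid_hinge [(array([220.6, 189. ]), 0.63), (array([309.5, 260.7]), 0.18), (array([246. , 272.2]), 0.17)]
top box_lid_edge [(array([239.1, 252.5]), 0.91)]
top box [(array([235.5, 222. ]), 0.81)]
top small [(array([413.3, 206.9]), 0.78)]
```

View pics/top0.png

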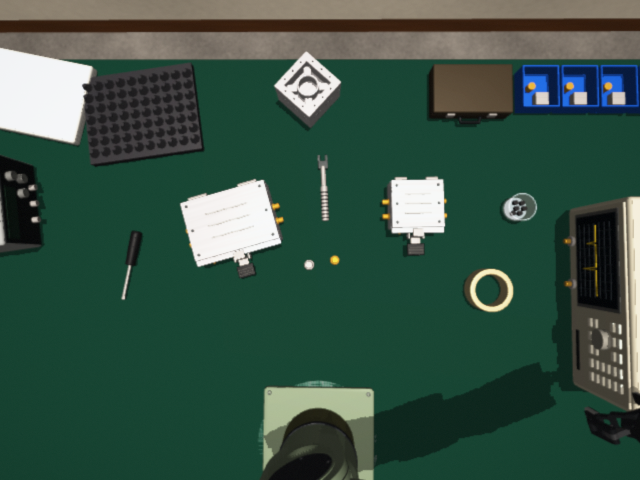

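View pics/scene0.png

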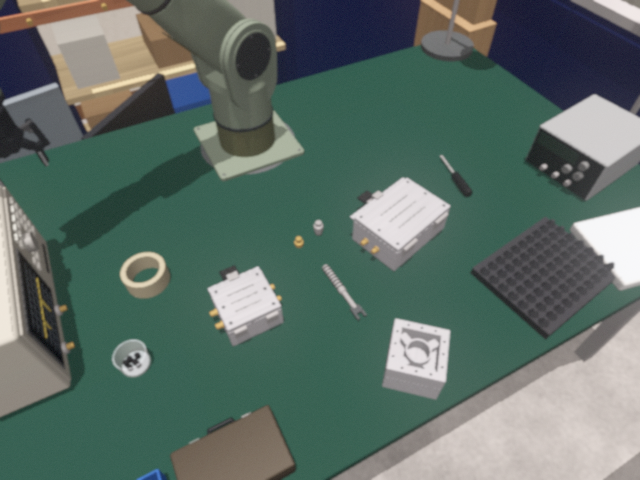

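```bash
python3 - <<'E'
from h import *
np.set_printoptions(precision=4,suppress=True)
for n in('top','scene'):
    m,f=cam(n);print(n,f,-np.array(m['R']).T@np.array(m['t']));print(np.array(m['R']))
d=np.load('d_top.npy')
for t,(u,v),z in (('tab',(245.8,270.1),.053),('hinge',(220.6,189),.075),('edge',(239.1,252.5),.075),('box',(235.5,222),0),('small',(413.3,206.9),0)):
    print(t,atz('top',u,v,z),world('top',u,v,d[int(v),int(u)]))
E
```

```text
top 441.0979116046686 [ 0.4398 -0.0168  1.0931]
[[ 0.0114 -0.9996 -0.0244]
 [-0.9984 -0.0101 -0.0561]
 [ 0.0559  0.025  -0.9981]]
scene 462.8972045221305 [ 1.1184 -0.3216  0.925 ]
[[ 0.4677  0.8839  0.0051]
 [ 0.6824 -0.3573 -0.6377]
 [-0.5618  0.3017 -0.7703]]
tab [0.4127 0.1746 0.053 ] [0.4127 0.1746 0.0531]
hinge [0.6016 0.2336 0.075 ] [ 0.6136  0.2521 -0.0004]
edge [0.4538 0.187  0.075 ] [0.4536 0.1843 0.0885]
box [0.5308 0.2126 0.    ] [0.5232 0.1934 0.0916]
small [ 0.5725 -0.2293  0.    ] [ 0.563  -0.2141  0.0783]
```

```bash
python3 - <<'E'
from h import *
from scipy.spatial.transform import Rotation as Ro
np.set_printoptions(precision=4,suppress=True)
o=env.get_obs();q=o['orientation'];print(Ro.from_quat(np.r_[q[1:],q[0]]).as_matrix())
d=np.load('d_top.npy');m,f=cam('top')
v,u=np.mgrid[0:480,0:640];c=np.stack([(u-m['cx'])/f*d,(v-m['cy'])/f*d,d],-1)
W=(c-np.array(m['t']))@np.array(m['R'])
sel=(d>0)&(u>170)&(u<300)&(v>170)&(v<290)
lid=sel&(W[...,2]>.082)&(W[...,2]<.098)
P=W[lid][:,:2].astype(np.float32)
r=cv2.minAreaRect(P);print(len(P),r,W[lid][:,2].mean())
print(cv2.boxPoints(r))
tab=sel&(W[...,2]>.045)&(W[...,2]<.060)&(W[...,0]<.44)
T=W[tab];print(len(T),T.mean(0),cv2.minAreaRect(T[:,:2].astype(np.float32)))
s=env.silhouettes('box_tab','top')
print([(x['conf'],x['box'],W[x['pixels']].mean(0)) for x in s[:2]])
E
```

```text
[[ 0.3077 -0.      0.9515]
 [-0.9515  0.0001  0.3077]
 [-0.0001 -1.     -0.    ]]
5523 ((0.5211908221244812, 0.20613276958465576), (0.16686846315860748, 0.20106036961078644), 16.818485260009766) 0.08932772900691513
[[0.4122 0.2782]
 [0.4704 0.0858]
 [0.6301 0.134 ]
 [0.572  0.3265]]
258 [0.4178 0.1762 0.053 ] ((0.42112892866134644, 0.17691008746623993), (0.04384931921958923, 0.03994913399219513), 17.09271812438965)
[(0.79, [233.5, 252.1, 21.8, 21.3], array([0.4256, 0.1767, 0.0643]))]
```

jog_arm(
  rows=[
    [-1, 0, 1.25, 0, -1],
    [-2, 0, 2.5, 0, -1],
    [-3, 0, 3.75, 0, -1],
    [-4, 0, 5, 0, -1],
    [-5, 0, 6.25, 0, -1],
    [-6, 0, 7.5, 0, -1],
    [-7, 0, 8.75, 0, -1],
    [-8, 0, 10, 0, -1],
    [-9, 0, 10.7, 0, -1],
    [-10, 0, 11.4, -1, -1],
  ],
)

```text
clock: 1.48
tool_pos: [0.3719, -0.2197, 0.2324]
orientation: [0.576, -0.575, 0.411, -0.411]
contact_force: [1.1, 0.5, 0.6]
gripper_width: 0.0
```

jog_arm(
  rows=[
    [-1.2, 0, 0.8, 0, -1],
    [-2.4, 0, 1.6, 0, -1],
    [-3.6, 0, 2.4, 0, -1],
    [-4.8, 0, 3.2, 0, -1],
    [-6, 0, 4.1, 0, -1],
    [-7.2, 0, 4.4, 0, -1],
    [-8.4, 0, 4.7, 0, -1],
    [-9.6, 0, 5.0, 0, -1],
    [-10.8, 0, 5.3, 0, -1],
    [-12, 0, 5.6, 0, -1],
  ],
)

```text
clock: 2.32
tool_pos: [0.406, 0.1092, 0.2325]
orientation: [0.576, -0.575, 0.411, -0.411]
contact_force: [0.1, -0.4, 0.2]
gripper_width: -0.001
```

```bash
cat >> h.py <<'E'
from scipy.spatial.transform import Rotation as Ro
C=np.array([.5285,.2095,0]);A=.295
bx=np.array([np.cos(A),np.sin(A),0]);by=np.array([-np.sin(A),np.cos(A),0])
def inbox(X): d=np.array(X)-C; return np.round(1000*np.array([d@bx,d@by,d[2]]),1)
def tool():
    o=env.get_obs();q=o['orientation'];return o['tool_pos'],Ro.from_quat(np.r_[q[1:],q[0]]).as_matrix()
def need(X):
    p,R=tool(); return R.T@(np.array(X)-p)/.025
E
python3 - <<'E'
from h import *
p,R=tool();print(inbox(p),np.degrees(np.arctan2(R[1,2],R[0,2])),np.degrees(A))
print(need(C+bx*-.127+np.array([0,0,.085])))
snap('wrist','w0.png'); snap('scene','s1.png')
E
```

```text
[-146.3  -60.3  232.5] 18.92352009968878 16.902254956359286
[-2.38388703  5.89898063  0.85611659]
```

View pics/w0.png

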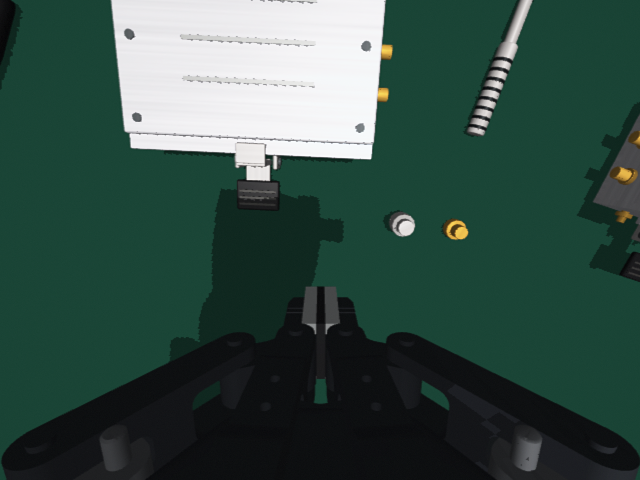

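View pics/s1.png

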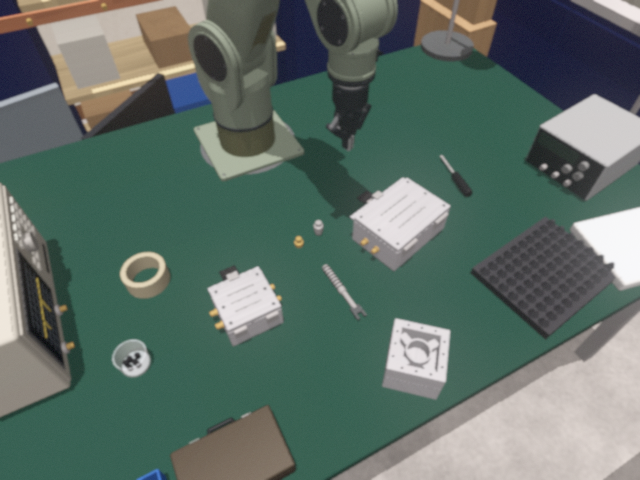

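```bash
python3 - <<'E'
from h import *
p,d=env.get_image('wrist')
m,f=cam('wrist');o=-np.array(m['R']).T@np.array(m['t']);print('cam',inbox(o),'tcp',inbox(tool()[0]))
for t in('box_tab_top','box_lid_edge','box_lid_hinge'):
    for r in env.spot_point(t,'wrist')[:2]:
        u,v=r['xy'];X=world('wrist',u,v,d[int(v),int(u)]);print(t,r['conf'],r['xy'],X,inbox(X))
for (u,v) in((258,182),(258,205),(239,198),(278,198),(250,148),(131,145),(372,155)):
    X=world('wrist',u,v,d[v,u]);print(u,v,inbox(X))
E
```

```text
cam [-78.4 -57.4 373.8] tcp [-146.2  -60.   232.3]
box_tab_top 0.95 [261.4, 197.5] [0.41241012 0.16856166 0.05385742] [-123.    -5.4   53.9]
box_lid_edge 0.65 [254.5, 155.9] [0.44932445 0.17871384 0.08605288] [-84.7  -6.4  86.1]
258 182 [-108.8   -3.6   52.9]
258 205 [-130.2   -3.4   53.8]
239 198 [-131.8   26.9    0.2]
278 198 [-123.   -22.2   53.4]
250 148 [-78.6  -3.7  87.7]
131 145 [-79.8 138.9   0.2]
372 155 [ -80.7 -103.7   81.2]
```

```bash
python3 - <<'E'
from h import *
print(need(C+bx*-.130+by*-.003+np.array([0,0,.085])))
E
```

```text
[-2.36595582  5.8956296   0.74482259]
```

jog_arm(
  rows=[
    [-1.2, 0, 0.4, 2, -1],
    [-2.37, 0, 0.74, 2, -1],
    [-2.37, 1.2, 0.74, 2, -1],
    [-2.37, 2.4, 0.74, 2, -1],
    [-2.37, 3.6, 0.74, 2, -1],
    [-2.37, 4.6, 0.74, 2, -1],
    [-2.37, 5.4, 0.74, 2, -1],
    [-2.37, 5.9, 0.74, 2, -1],
    [-2.37, 5.9, 0.74, 2, -1],
  ],
)

```text
clock: 3.37
tool_pos: [0.4043, 0.1684, 0.083]
orientation: [-0.567, 0.569, -0.422, 0.421]
contact_force: [0.5, 0.0, 0.5]
gripper_width: 0.001
```

```bash
python3 - <<'E'
from h import *
p,R=tool();print(inbox(p),np.degrees(np.arctan2(R[1,2],R[0,2])),env.get_obs()['contact_force'])
snap('wrist','w1.png');p,d=snap('scene','s2.png')
cv2.imwrite('pics/s2z.png',cv2.resize(p[100:280,280:480,::-1],None,fx=3.5,fy=3.3))
E
```

```text
[-130.8   -3.2   83. ] 16.810760128755096 [0.53378432 0.02252008 0.49825049]
```

View pics/w1.png

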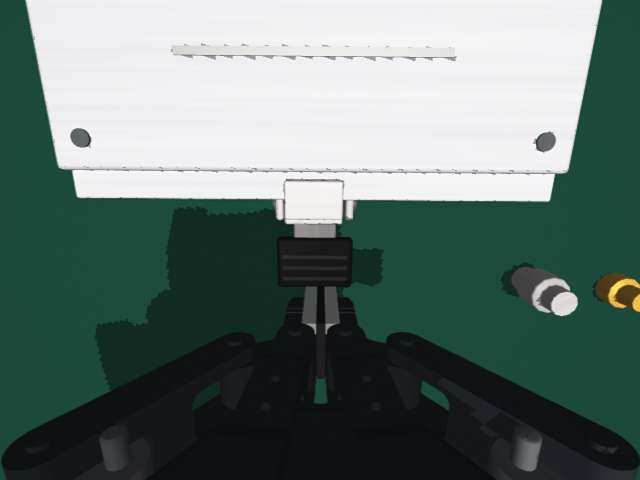

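View pics/s2z.png

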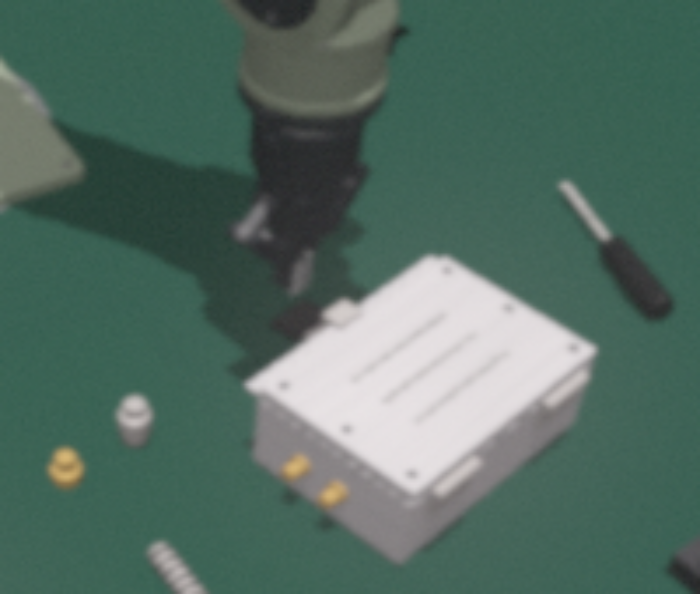

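```bash
python3 - <<'E'
from h import *
p,R=tool()
for s in (-11,-5,0,5,11): print(s,proj('wrist',p+R@np.array([0,25,s])/1e3))
p,d=env.get_image('wrist')
for v in range(236,330,6): print(v,d[v,315],inbox(world('wrist',315,v,d[v,315])), inbox(world('wrist',300,v,d[v,300])))
E
```

```text
-11 (np.float64(320.13980898075414), np.float64(304.10562996554404))
-5 (np.float64(320.1412711519952), np.float64(293.70938712795976))
0 (np.float64(320.1425097822503), np.float64(284.9025520898424))
5 (np.float64(320.14376717867185), np.float64(275.96228697347834))
11 (np.float64(320.14530143171265), np.float64(265.0535324180487))
236 0.18191113 [-1.059e+02  1.000e-01  5.050e+01] [-105.7    8.1   50.9]
242 0.17975232 [-1.084e+02  1.000e-01  5.340e+01] [-108.4    8.    53.2]
248 0.1802998 [-1.116e+02  1.000e-01  5.370e+01] [-112.     8.1   52.3]
254 0.18298437 [-1.154e+02  1.000e-01  5.200e+01] [-114.9    8.1   53.7]
260 0.18308188 [-1.186e+02  1.000e-01  5.280e+01] [-118.4    8.2   53.5]
266 0.18235636 [-1.215e+02  1.000e-01  5.430e+01] [-121.1    8.1   55.5]
272 0.18432716 [-125.2    0.2   53.3] [-125.3    8.3   53.2]
278 0.18523487 [-128.7    0.2   53.4] [-128.3    8.3   54.4]
284 0.1863377 [-132.3    0.2   53.2] [-132.2    8.4   53.4]
290 0.14472948 [-119.    -0.4   92.7] [-1.584e+02  1.190e+01 -1.000e-01]
296 0.13860327 [-119.    -0.5   99.1] [-163.7   12.1   -1.4]
302 0.13267428 [-118.8   -0.6  105.2] [-122.6    5.8   97. ]
308 0.12879068 [-119.3   -0.7  109.3] [-123.7    5.6  100.4]
314 0.12265114 [-118.7   -0.8  115.5] [-122.7    5.2  107.7]
320 0.12032282 [-119.6   -0.8  118.2] [-123.1    4.9  111.7]
326 0.11600818 [-119.6   -0.9  122.7] [-116.2    3.8  128.8]
```

```bash
python3 - <<'E'
from h import *
p,R=tool()
for a in (-20,-10,0,6,12,25): 
    print(a,[np.round(proj('scene',p+R@np.array([0,a,s])/1e3),1) for s in(-11,0,11)],[np.round(proj('wrist',p+R@np.array([0,a,s])/1e3),1) for s in(-11,0,11)])
pic,d=env.get_image('scene')
cv2.imwrite('pics/s3z.png',cv2.resize(pic[140:220,330:410,::-1],None,fx=7,fy=7,interpolation=cv2.INTER_NEAREST))
for v in range(160,200,3):print(v,[inbox(world('scene',u,v,d[v,u])).tolist() for u in (362,366)])
E
```

```text
-20 [array([360.6, 178.7]), array([363.8, 180.8]), array([367., 183.])] [array([320. , 352.2]), array([320. , 327.9]), array([320. , 302.5])]
-10 [array([360.4, 181.5]), array([363.5, 183.7]), array([366.7, 185.8])] [array([320.1, 339.1]), array([320.1, 316.1]), array([320.1, 292.2])]
0 [array([360.1, 184.3]), array([363.3, 186.5]), array([366.4, 188.6])] [array([320.1, 327.5]), array([320.1, 305.8]), array([320.1, 283.2])]
6 [array([360., 186.]), array([363.1, 188.1]), array([366.3, 190.3])] [array([320.1, 321.3]), array([320.1, 300.2]), array([320.1, 278.3])]
12 [array([359.9, 187.7]), array([363. , 189.8]), array([366.1, 191.9])] [array([320.1, 315.5]), array([320.1, 295. ]), array([320.1, 273.8])]
25 [array([359.6, 191.2]), array([362.7, 193.3]), array([365.8, 195.4])] [array([320.1, 304.1]), array([320.1, 284.9]), array([320.1, 265. ])]
160 [[-119.2, -30.0, 198.4], [-115.5, -19.6, 194.4]]
163 [[-120.8, -27.0, 186.2], [-114.7, -19.5, 185.4]]
166 [[-120.1, -26.9, 177.1], [-113.2, -20.2, 177.3]]
169 [[-121.5, -24.2, 164.9], [-113.1, -19.3, 167.2]]
172 [[-135.4, -6.1, 134.4], [-113.5, -17.7, 156.2]]
175 [[-125.8, -16.9, 137.6], [-118.0, -10.9, 138.8]]
178 [[-117.5, -26.1, 139.2], [-118.4, -9.2, 127.4]]
181 [[-126.1, -14.5, 115.4], [-118.8, -7.5, 115.7]]
184 [[-124.3, -15.6, 107.0], [-120.1, -4.7, 102.5]]
187 [[-126.2, -12.1, 92.6], [-120.3, -3.3, 90.8]]
190 [[-177.0, 52.3, 1.2], [-168.6, 59.8, 2.0]]
193 [[-168.3, 42.6, 2.3], [-128.6, 9.9, 53.8]]
196 [[-131.2, -2.5, 49.5], [-120.7, 1.1, 54.5]]
199 [[-119.8, -15.6, 56.0], [-113.7, -6.7, 54.0]]
```

View pics/s3z.png

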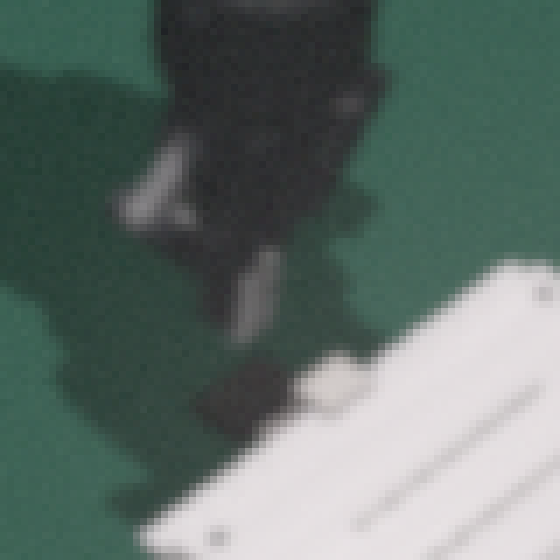

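```bash
python3 - <<'E'
from h import *
print(env.get_obs()['q'])
m,f=cam('wrist');R=np.array(m['R']);o=-R.T@np.array(m['t']);print(inbox(o),proj('scene',o),R[2]@bx,R[2])
pic,d=env.get_image('scene')
for k in (0,.02,.04,.06):
  u,v=map(int,proj('scene',o-R[2]*k));print(k,u,v,[inbox(world('scene',u+a,v+b,d[v+b,u+a])).tolist() for a in(-4,0,4) for b in (-4,0,4)])
cv2.imwrite('pics/s4z.png',cv2.resize(pic[90:220,310:440,::-1],None,fx=4.5,fy=4.5,interpolation=cv2.INTER_NEAREST))
E
```

```text
[-0.49492027  0.80026596  0.04586394  2.11956876 -0.14889218  0.22338534
 -1.5940876 ]
[-62.   -2.5 227.3] (np.float64(389.50563761458096), np.float64(156.6348305428906)) -0.2673744754698755 [-0.25576955 -0.07791716 -0.96359268]
0 389 156 [[-119.3, 57.7, 170.9], [-224.8, 207.3, 3.4], [-212.3, 192.5, 4.5], [-231.2, 234.2, -0.8], [-216.3, 215.8, 3.6], [-207.3, 206.0, -0.6], [-221.9, 241.8, 0.4], [-207.5, 224.1, 4.0], [-198.9, 214.5, -0.6]]
0.02 392 151 [[-246.7, 247.3, 2.0], [-235.0, 233.7, 1.2], [-220.2, 215.6, 5.2], [-236.8, 254.3, 3.8], [-228.0, 244.6, -1.1], [-214.2, 227.7, 1.7], [-227.3, 261.7, 5.2], [-216.7, 249.4, 2.9], [-205.6, 236.2, 1.8]]
0.04 395 145 [[-260.6, 278.4, -0.3], [-247.5, 262.8, 0.5], [-235.6, 248.7, -0.1], [-248.5, 282.5, 4.4], [-237.9, 270.2, 1.8], [-226.6, 256.9, 0.5], [-240.6, 292.7, 3.1], [-227.5, 276.6, 4.3], [-216.6, 263.7, 2.5]]
0.06 398 139 [[-272.6, 307.3, 0.5], [-258.2, 289.6, 2.7], [-249.2, 279.8, -2.4], [-264.8, 317.9, -1.0], [-247.4, 295.6, 5.5], [-239.9, 287.9, -1.6], [-254.2, 324.5, 1.3], [-241.3, 308.5, 1.8], [-228.2, 292.3, 2.7]]
```

View pics/s4z.png

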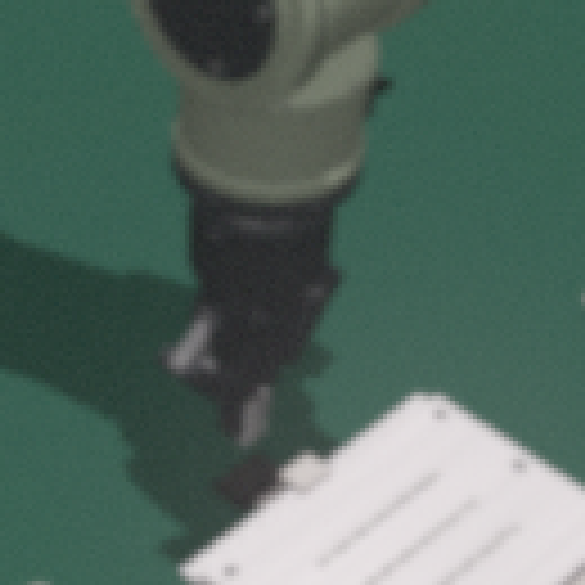

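jog_arm(
  rows=[
    [0, 0.2, 0, 0, -1],
    [0, 0.4, 0, 0, -1],
    [0, 0.4, 0, 0, -1],
  ],
)

```text
clock: 3.87
tool_pos: [0.4045, 0.1697, 0.0742]
orientation: [-0.568, 0.568, -0.421, 0.421]
contact_force: [-0.5, 0.0, 0.7]
gripper_width: -0.002
```

jog_arm(
  rows=[
    [0, 0.2, 0, 0, -1],
    [0, 0.4, 0, 0, -1],
    [0, 0.4, 0, 0, -1],
  ],
)

```text
clock: 4.12
tool_pos: [0.4044, 0.1697, 0.064]
orientation: [-0.568, 0.568, -0.421, 0.421]
contact_force: [-0.3, -0.2, -1.1]
gripper_width: 0.004
```

```bash
python3 - <<'E'
from h import *
p,d=snap('wrist','w2.png');print(inbox(tool()[0]))
for v in range(240,330,6): print(v,inbox(world('wrist',315,v,d[v,315])))
E
```

```text
[-130.3   -2.    64.3]
240 [-102.9    0.4   51. ]
246 [-105.6    0.4   51.9]
252 [-108.2    0.4   53.1]
258 [-111.2    0.4   53. ]
264 [-114.2    0.4   53. ]
270 [-116.7    0.4   54.4]
276 [-120.     0.4   53.6]
282 [-122.6    0.4   54.7]
288 [-119.5    0.2   69.5]
294 [-1.192e+02  1.000e-01  7.640e+01]
300 [-119.8   -0.    81. ]
306 [-1.194e+02 -1.000e-01  8.720e+01]
312 [-119.6   -0.2   91.9]
318 [-119.2   -0.2   97.3]
324 [-119.4   -0.3  101.2]
```

View pics/w2.png

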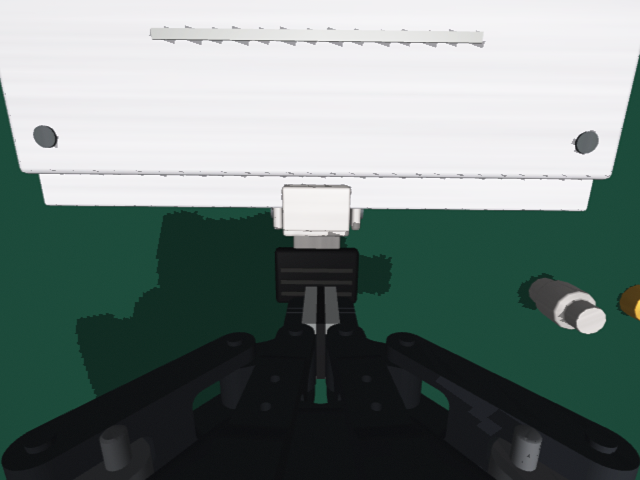

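jog_arm(
  rows=[
    [0, 0.2, 0, 0, -1],
    [0, 0.4, 0, 0, -1],
    [0, 0.4, 0, 0, -1],
  ],
)

```text
clock: 4.42
tool_pos: [0.4045, 0.1697, 0.054]
orientation: [-0.568, 0.568, -0.421, 0.421]
contact_force: [0.9, 0.3, 0.6]
gripper_width: -0.002
```

jog_arm(
  rows=[
    [0, 0.12, 0, 0, -1],
    [0, 0.24, 0, 0, -1],
    [0, 0.24, 0, 0, -1],
  ],
)

```text
clock: 4.67
tool_pos: [0.4044, 0.1697, 0.0484]
orientation: [-0.568, 0.568, -0.421, 0.421]
contact_force: [-1.3, 0.3, 2.5]
gripper_width: -0.0
```

jog_arm(
  rows=[
    [0, 0.08, 0, 0, -1],
    [0, 0.16, 0, 0, -1],
    [0, 0.24, 0, 0, -1],
    [0, 0.24, 0, 0, -1],
  ],
)

```text
clock: 5.0
tool_pos: [0.405, 0.1699, 0.0426]
orientation: [0.568, -0.568, 0.421, -0.421]
contact_force: [-0.3, 1.2, 6.0]
gripper_width: -0.002
```

jog_arm(
  rows=[
    [0, 0.06, 0, 0, -1],
    [0, 0.12, 0, 0, -1],
    [0, 0.12, 0, 0, -1],
  ],
)

```text
clock: 5.25
tool_pos: [0.4055, 0.17, 0.0402]
orientation: [0.569, -0.567, 0.421, -0.421]
contact_force: [0.3, -0.3, 22.9]
gripper_width: 0.0
```

```bash
python3 - <<'E'
from h import *
p,d=snap('wrist','w3.png');print(inbox(tool()[0]))
E
```

```text
[-129.2   -2.    40.3]
```

View pics/w3.png

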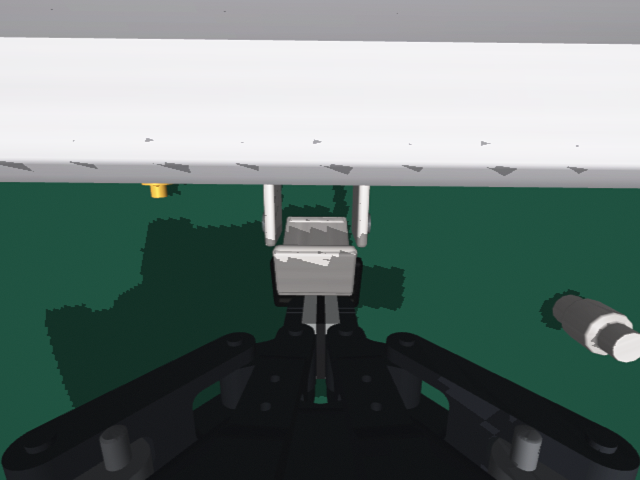

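jog_arm(
  rows=[
    [0, -0.2, 0, 0, -1],
    [0, -0.6, 0, 0, -1],
    [0, -1.2, 0, 0, -1],
    [0, -2.2, 0, 0, -1],
    [0, -3.2, 0, 0, -1],
    [0, -4.2, 0, 0, -1],
    [0, -5.1, 0, 0, -1],
    [0, -5.6, 0, 0, -1],
    [0, -5.6, 0, 0, -1],
  ],
)

```text
clock: 6.05
tool_pos: [0.4055, 0.1701, 0.1819]
orientation: [0.569, -0.567, 0.42, -0.422]
contact_force: [-0.8, 0.3, -0.9]
gripper_width: 0.003
```

```bash
python3 - <<'E'
from h import *
snap('wrist','w4.png');p,d=snap('scene','s5.png');print(inbox(tool()[0]))
pw,dw=env.get_image('top'); np.save('d5',dw)
m,f=cam('top')
v,u=np.mgrid[0:480,0:640];c=np.stack([(u-m['cx'])/f*dw,(v-m['cy'])/f*dw,dw],-1)
W=(c-np.array(m['t']))@np.array(m['R'])
B=np.stack([(W-C)@bx,(W-C)@by,W[...,2]],-1)
s=(B[...,0]>-.12)&(B[...,0]<.14)&(abs(B[...,1]+.06)<.03)&(B[...,2]>.1)
P=B[s];i=P[:,0].argsort();print(np.round(P[i][::max(1,len(i)//15)]*1000))
E
```

```text
[-129.9   -1.9  179.7]
[[-120.  -54.  571.]
 [-117.  -56.  484.]
 [-112.  -31.  555.]
 [-108.  -56.  467.]
 [-102.  -49.  551.]
 [ -96.  -53.  531.]
 [ -90.  -34.  528.]
 [ -82.  -40.  519.]
 [ -23.  -61.  203.]
 [ -12.  -72.  190.]
 [  -1.  -44.  187.]
 [  12.  -36.  172.]
 [  25.  -81.  157.]
 [  40.  -89.  138.]
 [  55.  -47.  123.]
 [  72.  -80.  101.]]
```

View pics/s5.png

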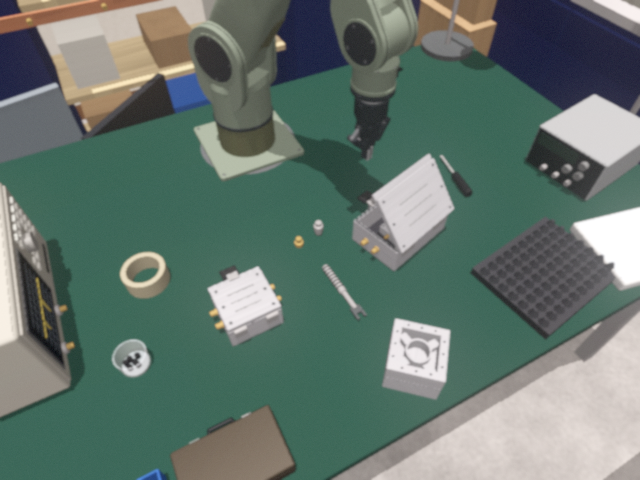

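View pics/w4.png

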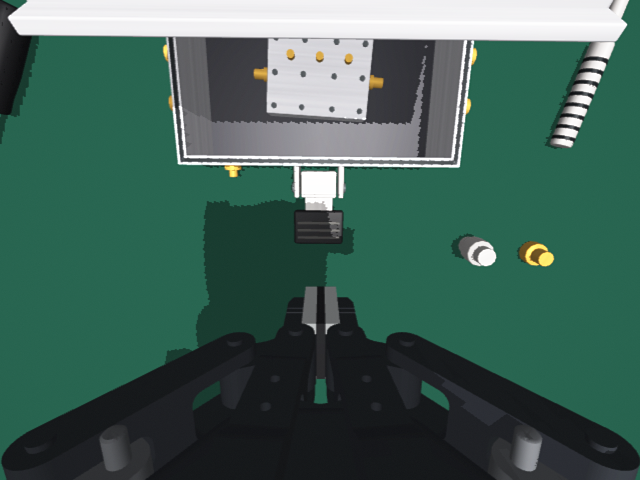

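jog_arm(
  rows=[
    [0, 0, 0.8, 0, -1],
    [0, 0, 1.8, 0, -1],
    [0, 0, 2.7, 0, -1],
    [0, 0, 3.2, 0, -1],
    [0, 0, 3.4, 0, -1],
    [0, 0, 3.6, 0, -1],
    [0, 0, 3.8, 0, -1],
    [0, 0, 4.0, 0, -1],
    [0, 0, 4.2, 0, -1],
    [0, 0, 4.4, 0, -1],
  ],
)

```text
clock: 7.03
tool_pos: [0.51, 0.2018, 0.1799]
orientation: [-0.568, 0.568, -0.421, 0.421]
contact_force: [-2.6, -1.1, 2.4]
gripper_width: 0.004
```

```bash
python3 - <<'E'
from h import *
snap('wrist','w5.png');p,d=snap('scene','s6.png');print(inbox(tool()[0]))
cv2.imwrite('pics/s6z.png',cv2.resize(p[90:280,300:490,::-1],None,fx=3,fy=3))
E
```

```text
[-19.5  -2.  179.8]
```

View pics/s6z.png

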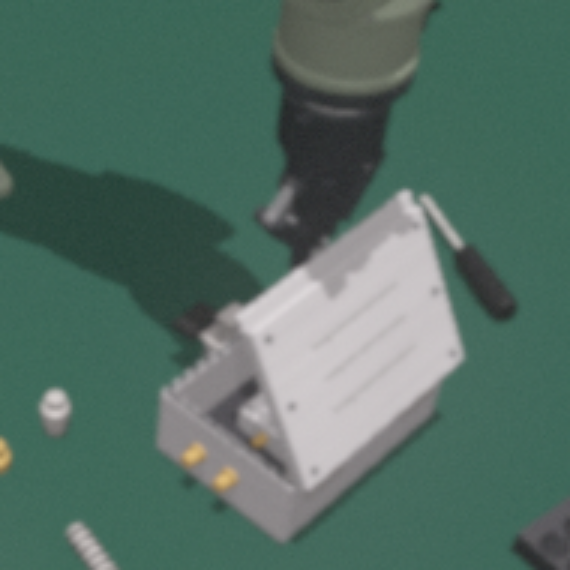

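View pics/w5.png

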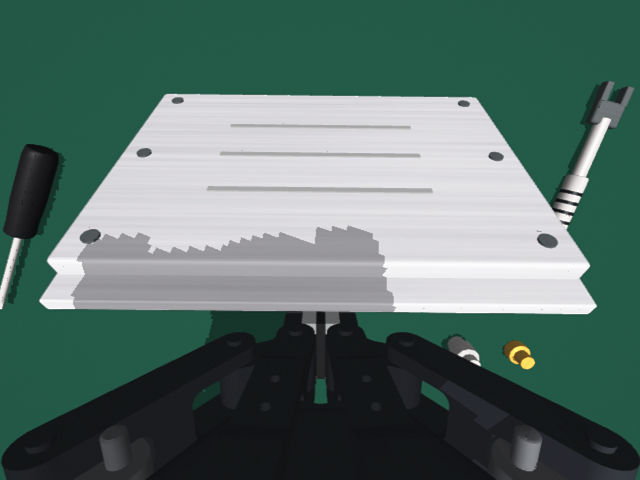

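jog_arm(
  rows=[
    [0, -0.05, 0.2, 0, -1],
    [0, -0.1, 0.4, 0, -1],
    [0, -0.15, 0.6, 0, -1],
    [0, -0.2, 0.8, 0, -1],
    [0, -0.25, 1.0, 0, -1],
    [0, -0.3, 1.2, 0, -1],
    [0, -0.35, 1.4, 0, -1],
    [0, -0.4, 1.6, 0, -1],
    [0, -0.45, 1.8, 0, -1],
    [0, -0.5, 2.0, 0, -1],
  ],
)

```text
clock: 7.97
tool_pos: [0.5582, 0.2164, 0.1924]
orientation: [0.568, -0.568, 0.421, -0.421]
contact_force: [-0.7, -1.1, -0.1]
gripper_width: 0.006
```

```bash
python3 - <<'E'
from h import *
p,d=snap('scene','s7.png');print(inbox(tool()[0]))
cv2.imwrite('pics/s7z.png',cv2.resize(p[90:280,300:490,::-1],None,fx=3,fy=3))
E
```

```text
[ 31.2  -2.  192.6]
```

View pics/s7z.png

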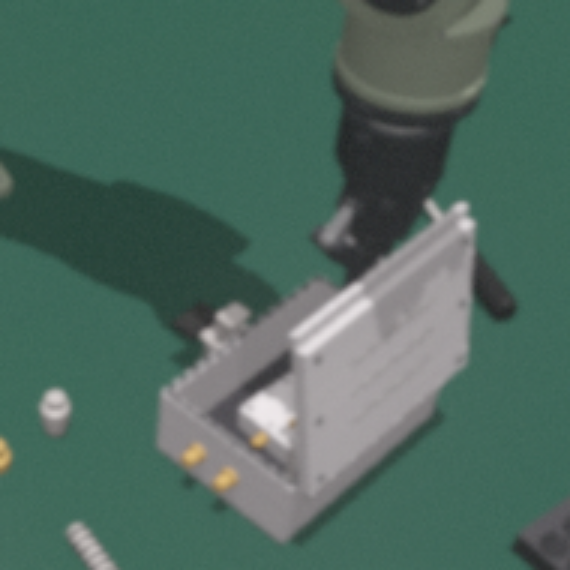

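jog_arm(
  rows=[
    [0, 0, 0.2, 0, -1],
    [0, 0, 0.4, 0, -1],
    [0, 0, 0.6, 0, -1],
    [0, 0, 0.8, 0, -1],
    [0, 0, 1.0, 0, -1],
    [0, 0, 1.15, 0, -1],
    [0, 0, 1.3, 0, -1],
    [0, 0, 1.45, 0, -1],
    [0, 0, 1.6, 0, -1],
    [0, 0, 1.7, 0, -1],
  ],
)

```text
clock: 8.85
tool_pos: [0.5988, 0.2288, 0.1921]
orientation: [-0.568, 0.568, -0.421, 0.421]
contact_force: [1.0, -0.0, 1.0]
gripper_width: -0.002
```

```bash
python3 - <<'E'
from h import *
p,d=snap('scene','s8.png');print(inbox(tool()[0]))
cv2.imwrite('pics/s8z.png',cv2.resize(p[90:280,300:490,::-1],None,fx=3,fy=3))
E
```

```text
[ 73.  -2. 192.]
```

View pics/s8z.png

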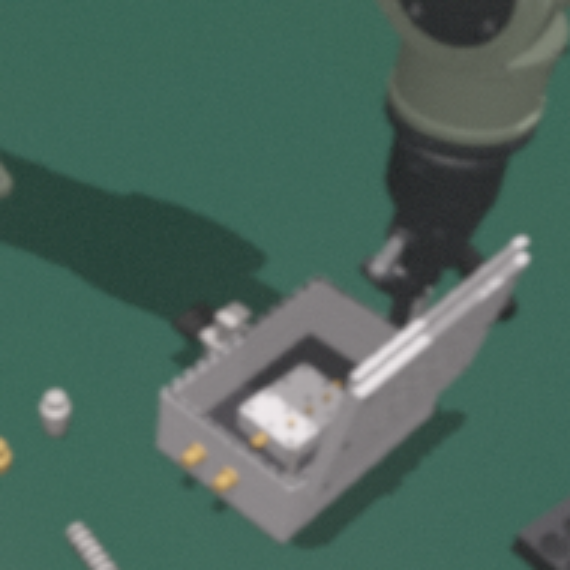

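jog_arm(
  rows=[
    [0, 0, 0, 0, -1],
    [0, 0, 0, 0, -1],
    [0, 0, -0.5, 0, -1],
    [0, 0, -1.5, 0, -1],
    [0, 0, -2.5, 0, -1],
    [0, -1, -4, 0, -1],
    [0, -2, -5.5, 0, -1],
    [0, -2, -7, 0, -1],
    [0, -2, -8, 0, -1],
    [0, -2, -8, 0, -1],
  ],
)

```text
clock: 9.73
tool_pos: [0.4029, 0.1692, 0.2433]
orientation: [-0.568, 0.568, -0.421, 0.42]
contact_force: [-0.6, -0.0, 0.2]
gripper_width: -0.0
```

```bash
python3 - <<'E'
from h import *
p,d=snap('scene','s9.png');print(inbox(tool()[0]),env.get_obs()['contact_force'])
cv2.imwrite('pics/s9z.png',cv2.resize(p[90:280,300:490,::-1],None,fx=3,fy=3))
p,dw=snap('top','t9.png')
m,f=cam('top')
v,u=np.mgrid[0:480,0:640]
def Bx(d,n='top'):
    m,f=cam(n);c=np.stack([(u-m['cx'])/f*d,(v-m['cy'])/f*d,d],-1)
    W=(c-np.array(m['t']))@np.array(m['R']);return np.stack([(W-C)@bx,(W-C)@by,W[...,2]],-1)
for n,dd in(('top',dw),('scene',d)):
  B=Bx(dd,n)
  s=(B[...,0]>.04)&(B[...,0]<.16)&(abs(B[...,1])<.09)&(B[...,2]>.09)&(B[...,2]<.26)
  P=B[s]*1000;i=P[:,2].argsort();print(n,len(P));print(np.round(P[i][::max(1,len(i)//12)]))
for t in('box_tab_top','box_lid_hinge','box','small'):
  print(t,[np.round(x['xy'],1) for x in env.spot_point(t,'top')[:1]])
E
```

```text
[-129.1   -1.9  243.2] [1.18830228 0.43432042 0.37143093]
top 2881
[[ 77.  69.  90.]
 [ 79.   2. 104.]
 [ 88.  73. 133.]
 [ 88. -85. 143.]
 [ 84.  19. 157.]
 [ 90.  10. 173.]
 [ 94. -13. 181.]
 [ 89. -58. 194.]
 [ 98. -60. 200.]
 [106.  43. 207.]
 [105.  48. 216.]
 [114. -66. 225.]
 [110. -33. 231.]]
scene 1149
[[ 91.  83.  91.]
 [ 94. -71. 111.]
 [ 73. -65. 134.]
 [105.  24. 154.]
 [109. -61. 174.]
 [114.  14. 191.]
 [ 94.  -2. 197.]
 [117.  -2. 211.]
 [116. -44. 214.]
 [114.  -6. 215.]
 [112. -20. 223.]
 [113.  57. 227.]
 [114.  -9. 229.]]
box_tab_top [array([246.9, 269.2])]
box_lid_hinge [array([219. , 191.1])]
box [array([238.1, 221.2])]
small [array([414.9, 206.8])]
```

View pics/s9z.png

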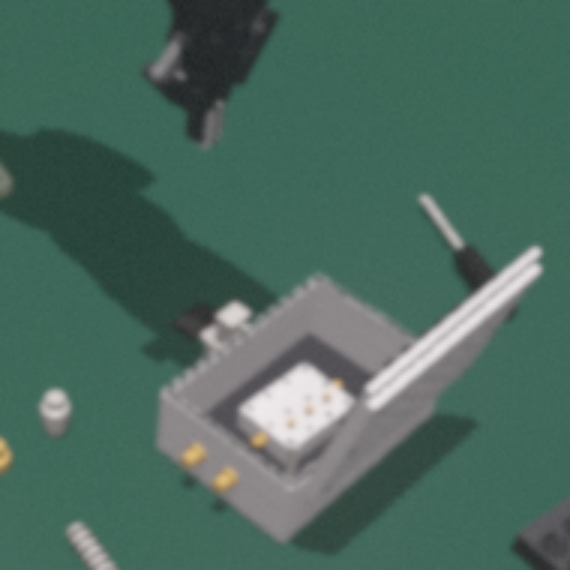

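View pics/t9.png

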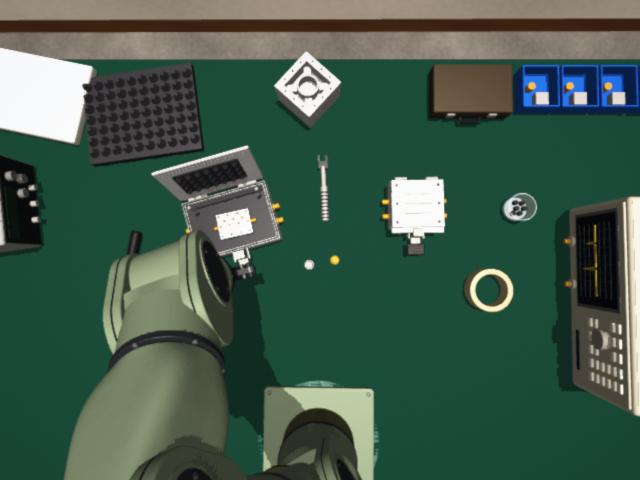

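jog_arm(
  rows=[
    [0, 0, 0, 0, -1],
    [0, 0, 0, 0, -1],
    [0, 0, 0, 0, -1],
    [0, 0, 0, 0, -1],
  ],
)

```text
clock: 10.37
tool_pos: [0.4071, 0.1705, 0.2422]
orientation: [-0.568, 0.568, -0.421, 0.421]
contact_force: [0.5, 0.4, 0.5]
gripper_width: -0.001
```

```bash
python3 - <<'E'
from h import *
a=cv2.imread('pics/s9.png').astype(int);p,d=snap('scene','s10.png')
print((abs(p[:,:,::-1].astype(int)-a)[150:280,340:480].max(-1)>40).sum())
print(env.finish_job())
E
```

```text
0
the job is handed in; nothing more can be done
None
```

I opened the larger test box and handed the job in at about 10.4 s. I pressed its release tab with the shut fingers until the lid sprang up to about 0.9 rad. Then I pushed the lid slowly past upright until it tipped to its stop, and pulled the arm clear.

**Last checks**
- **Lid:** the depth cameras put it at about 1.8 rad. Two pictures about 0.5 s apart showed no change around the box, so it was still.
- **Tab and boxes:** the tab looks sprung back. In the overhead view the detected tab and box points sit within about 3 pixels of where they started.
- **Other things:** the filter lies flat in its box. The smaller box is shut, and the small things on the bench that the last views show look unmoved. The arm hides part of the screwdriver from above, but the other camera shows it in place.
- **Contact:** the fingers were clear, with about 1 N or less on the tool.

**What disagreed**
- **Fingertip position:** both cameras and the first touch on the tab put the shut fingertips about 4 mm behind the TCP, not 25 mm ahead as stated. I worked from the contact force.
- **Tab force:** the press peaked at about 23 N, above the 8 N given at the tab's stop, so I probably pushed it slightly past its stop. The box did not visibly shift.

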